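# Book out the bearing at the parts counter

## Task

The bearing is to be booked out at the grey parts counter: with the fingertips, gently press right down the round key straight in front of the bay that holds the bearing and let it come up again, then gently press the long bar key nearest you right down to confirm, let it up and withdraw. Press no other round key, and leave the parts in the bays and the tools beside the counter lying where they are; nothing is to be picked up.

Things in the scene. Friction and masses are not known exactly. Their poses are not given: they have to be found in the camera images.
- counter: Parts counter, fixed grey console, 240 (x) x 350 (y) mm. Origin: centre of its underside, on the bench. x points from keys to bays (away from the robot), y left, z up. Front: level key deck, x -118 to 20 mm, top 26 mm high, with three round keys in a row and a bar key. Behind, x 20 to 116 mm: three open bays 105 mm wide, walls 18 mm high, each served by the round key straight in front of it.
- bay_left (a point): Centre of the floor of the left (+y) bay (6 mm above the bench).
- key_left_top (a point): Centre of the top of the left (+y) round key, black, 34 mm across, 10 mm proud of the deck (36.5 mm above the bench when up); moves down with the key. Its axes are the console's.
- key_left (a joint): Downward travel in m of the round key; 0 = up, grows as it is pressed down, 0.008 = bottomed; a spring pushes it back up (1.5 N to start, 5.5 N at the bottom). It counts as pressed beyond 0.005 m held for 0.2 s; 0.003 on a wrong key is a wrong entry, over 35 N is rough.
- bay_middle (a point): Centre of the floor of the middle bay (6 mm above the bench).
- key_middle_top (a point): Centre of the top of the middle round key, black, 34 mm across, 10 mm proud of the deck (36.5 mm above the bench when up); moves down with the key. Its axes are the console's.
- key_middle (a joint): Downward travel of this round key in m, same spring and limits as key_left.
- bay_right (a point): Centre of the floor of the right (-y) bay (6 mm above the bench).
- key_right_top (a point): Centre of the top of the right (-y) round key, black, 34 mm across, 10 mm proud of the deck (36.5 mm above the bench when up); moves down with the key. Its axes are the console's.
- key_right (a joint): Downward travel of this round key in m, same spring and limits as key_left.
- key_bar_top (a point): Centre of the top of the long bar key, black, 28 (x) x 124 (y) mm, 36.5 mm above the bench when up, nearest the robot; moves down with the key.
- key_bar (a joint): Downward travel of the bar key in m; 0 up, 0.008 bottomed, same spring as the round keys; counts as pressed beyond 0.005 held for 0.2 s while every round key is up.
- bearing: Ball bearing, a bright steel ring 52 mm across, 15 mm high with a hole in the middle, lying flat in one of the bays. Origin: centre of its underside. Which bay it lies in varies.
- nut: Large hexagon nut, 31 mm across, 13 mm high, in another bay. Origin: centre of its underside.
- plug: Spark plug, 79 mm long (its y), 18 mm thick, lying in another bay. Origin: centre of its underside.
- tin: Small flat green tin, 46 x 71 x 23 mm, loose on the bench to the left of the console. Origin: centre of its underside.
- vernier: Steel caliper, 69 x 220 x 10 mm (long along its y), loose on the bench to the right of the console. Origin: centre of its underside.

How it is judged:
By the outcome, as a careful person would: the job done as asked, in the order asked, and still so for the second after the job is handed in, with the robot touching nothing.
It also fails if it takes over 35 s, if anything falls off the work surface, if the arm or the gripper's body presses on something with over 40 N, if the wrist force passes 120 N, or if a joint passes its speed limit or range.

## Robot

A 6-joint arm with a two-finger parallel gripper is mounted at the origin on a cart in front of the work surface, level with it; the furniture and walls round the work are solid. World frame = base frame: x ahead of the robot, y to its left, z up, the work surface at z = 0. Lengths are in m, angles in rad, forces in N, time in s.
With the tool pointing down it reaches from about 0.275 to 0.825 m from the base axis. Payload 4.9 kg.
Tool frame: the origin (TCP) lies at the very end of the fingers, on their centre line; the grasp point (between the pads) lies 19 mm behind it; x points along the fingers, y is the direction in which the jaws open and shut, and the axes are right-handed (so a half turn about x gives the same grasp; the last joint's range is limited). The gripper opens to 85 mm and grips with 20 to 120 N. Pads are 22 mm wide; open, the fingers measure 114 mm over their backs; the gripper's body (76 mm by 85 mm) begins 54 mm behind the grasp point. The pads swing forward as they close: fully open they stand 13 mm farther back than shut.
Start: joints at [-1.299, 0.326, -0.193, 1.052, 0, 1.437], TCP at [0.217, -0.505, 0.231] pointing down, gripper open.
Joint ranges: [-2.65, 2.65], [-0.97, 1.79], [-1.3, 1.35], [-1.93, 2.1], [-1.47, 1.37], [-3.14, 3.14]. Speed limits (rad/s): [2.57, 2.57, 3.14, 3.14, 3.14, 3.14].

## Interface

Orientations are given as a 3x3 rotation matrix whose columns are the frame's x, y, z axes.
In Python, from workcell import arm gives the robot as it stands.
- The arm moves only by the tool move_arm, never from a script. Its argument "moves" is one flat list of numbers, 7 for each row, row after row: the shift along the tool's x, y, z in units of 25 mm (1.0 is 25 mm), then the turn, a rotation vector about the tool's x, y, z in units of 6 degrees (1.0 is 6 degrees), then the finger opening in mm, from 0 to 85.4. A call has 1 to 20 rows; each row shifts and turns the commanded pose from where the row before left it, along the tool's axes as they then stand; what a row does not reach is not made up. A row lasts 1/12 s, in which the tool goes at most 41.7 mm and 7.16 degrees, less where a joint would pass 70% of its speed; a pose out of reach is approached as far as the arm can. A call is refused whole if a number of a shift passes 1 or a number of a turn 1, either way. A call with a gripper value outside its range is refused whole. The fingers move at their own pace and stop on an object; "newtons" is the grip in N (left out, the last holds). Time passes only in rows, so rows that do not move let the fingers close. It gives the time, the measured TCP pose, the force and the opening at its end, in the units of the state.
- arm.sense(): the state, without advancing time (a new reading comes with each control period).
- arm.camera(name): name is "side" or "top" or "wrist"; returns the picture (400x640x3 uint8, red, green, blue); there is no depth.
- arm.camera_params(name): a dict with "camera_matrix" (3x3 intrinsics, pixels), "world_to_cam" (4x4, takes a point from world to camera coordinates); the wrist camera has in their place "T_tool_cam" (4x4, takes a point from camera to tool coordinates, whose origin is the TCP and whose axes are the tool frame's). Camera axes: x right, y down, z forward; pixel columns grow to the right and rows downward; lengths in m; the calibration is good to about 2 mm. The wrist camera is an equidistant fisheye: a pixel r from the principal point sees the ray r / f radians off the axis. A picture is of the moment at which its call begins: read the wrist's pose just before it. camera_params takes no time and is no camera call.
- arm.close_job(): hands the job in, once; it reports no verdict.
The state is a dict: "t": time; "joint_pos": joint angles; "qd": joint speeds; "effort": joint torques, N m; "tcp_pos": TCP position; "ee_rot": TCP orientation; "force": force on the tool from outside, world axes, zero at the start; "ft_torque": the same for the moment, N m; "gripper_width": finger opening in m.
Only numpy, scipy, OpenCV 4.12 (cv2) and the standard library are available. Lean on these libraries where they do the work, as an engineer would, in place of code of your own. Each camera call takes 0.05 s, during which the arm holds its last target. There are 200 camera calls.

## Working session

There is one attempt and no reset: what is moved stays moved. The work goes in short steps, Python scripts to look and compute and a tool call to move; the robot and the scene stay as the last step left them, time stands still between calls to the robot, and variables do not carry over. Pictures are saved under pics/ and viewed, about 8 in all and at most 12, crops included, and the job is handed in when it is done.

Besides the shell and the picture viewer there is one more tool, called by a JSON object that holds its "op" and its "data". move_arm: Moves the arm, as the interface text tells. Its arguments: {"type":"object","properties":{"moves":{"type":"array"},"newtons":{"type":"number"}},"required":["moves"]}

```bash
mkdir -p pics; python3 - <<'E'
from workcell import arm
import cv2,numpy as np
for n in("top","side"):
    cv2.imwrite(f"pics/{n}1.png",arm.camera(n)[:,:,::-1])
    p=arm.camera_params(n);print(n,np.round(p["camera_matrix"],2).tolist(),np.round(p["world_to_cam"],4).tolist())
s=arm.sense();print(s["t"],s["tcp_pos"],np.round(s["ee_rot"],3).tolist(),s["gripper_width"],s["force"])
E
```

```text
top [[420.8, 0.0, 318.71], [0.0, 420.8, 203.62], [0.0, 0.0, 1.0]] [[-0.026, -0.9992, -0.0307, 0.0413], [-0.9966, 0.0283, -0.0779, 0.5977], [0.0787, 0.0286, -0.9965, 1.1337], [0.0, 0.0, 0.0, 1.0]]
side [[411.43, 0.0, 320.72], [0.0, 411.43, 200.26], [0.0, 0.0, 1.0]] [[-0.9899, -0.1411, 0.0122, 0.5986], [-0.0922, 0.577, -0.8115, 0.0902], [0.1075, -0.8045, -0.5842, 0.8524], [0.0, 0.0, 0.0, 1.0]]
0.1 [ 0.21699705 -0.50481133  0.23057838] [[-0.0, 0.395, -0.919], [0.002, -0.919, -0.395], [-1.0, -0.002, -0.0]] 0.08544923414837266 [-0.72841586  0.56986742  0.19990372]
```

View pics/top1.png

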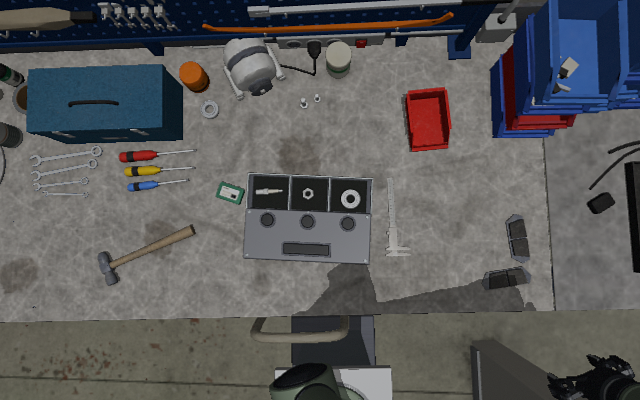

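View pics/side1.png

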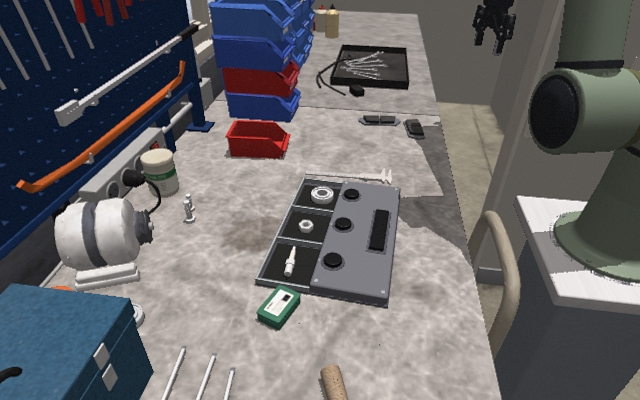

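The top view shows the bearing in the right bay at (350,199), the nut in the middle bay and the plug in the left. The round keys are at about (267,220), (307,222) and (348,223), and the bar is at (306,249). The side view agrees: right key (352,194), bar (379,230). Next I'll measure the keys in both views.

```bash
cat > h.py <<'E'
import cv2,numpy as np
from workcell import arm
def ray(n,uv):
    p=arm.camera_params(n);K=p["camera_matrix"];T=p["world_to_cam"];R=T[:3,:3]
    return -R.T@T[:3,3],R.T@np.linalg.inv(K)@[uv[0],uv[1],1]
def onz(n,uv,z):
    c,d=ray(n,uv);return c+d*(z-c[2])/d[2]
E
python3 - <<'E'
from h import *
for n,(x0,y0,x1,y1) in(("top",(245,212,372,260)),("side",(322,180,398,275))):
    im=cv2.imread(f"pics/{n}1.png")[y0:y1,x0:x1]
    m=(im.max(2)<55).astype(np.uint8)
    k,l,s,c=cv2.connectedComponentsWithStats(m)
    for i in range(1,k):
        if s[i,4]>40:
            uv=c[i]+[x0,y0];print(n,uv.round(1),s[i].tolist(),onz(n,uv,.0365).round(4),onz(n,uv,.032).round(4))
    cv2.imwrite(f"pics/m_{n}.png",m*255)
E
```

```text
top [266.1 218.6] [16, 1, 13, 13, 79] [0.5608 0.1691 0.0365] [0.561  0.1698 0.032 ]
top [304.6 248.2] [38, 31, 46, 13, 128] [0.4779 0.0659 0.0365] [0.4778 0.0662 0.032 ]
side [331.8 200.5] [0, 9, 18, 21, 139] [ 0.5822 -0.0109  0.0365] [ 0.5828 -0.0171  0.032 ]
side [351.  193.9] [22, 9, 15, 11, 131] [ 0.5425 -0.0429  0.0365] [ 0.5428 -0.0494  0.032 ]
side [378.7 230.4] [47, 30, 20, 41, 564] [0.4773 0.0756 0.0365] [0.4771 0.0701 0.032 ]
side [324.7 225.3] [0, 36, 9, 26, 139] [0.5861 0.0765 0.0365] [0.5867 0.0711 0.032 ]
side [342.5 223.6] [13, 38, 16, 13, 164] [0.5509 0.0653 0.0365] [0.5513 0.0598 0.032 ]
side [332.5 259.9] [2, 73, 18, 15, 221] [0.5586 0.1732 0.0365] [0.559  0.1685 0.032 ]
```

```bash
python3 - <<'E'
from h import *
for n,(x0,y0,x1,y1) in(("top",(245,208,372,262)),("side",(325,180,400,275))):
    im=cv2.imread(f"pics/{n}1.png")[y0:y1,x0:x1]
    for th in (65,75,85):
        m=(im.max(2)<th).astype(np.uint8)
        k,l,s,c=cv2.connectedComponentsWithStats(m)
        for i in range(1,k):
            if s[i,4]>60:
                uv=c[i]+[x0,y0];print(n,th,uv.round(1),s[i].tolist(),onz(n,uv,.0345).round(4))
a=cv2.imread("pics/top1.png")[165:270,235:380];b=cv2.imread("pics/side1.png")[170:310,250:410]
cv2.imwrite("pics/c.png",np.vstack([cv2.resize(a,(580,300)),cv2.resize(b,(580,300))][:1]+[cv2.resize(b,(580,300))]))
E
```

```text
top 65 [310.  209.2] [45, 0, 38, 4, 121] [0.5832 0.0487 0.0345]
top 65 [348.9 210.2] [84, 0, 41, 6, 182] [ 0.5775 -0.0568  0.0345]
top 65 [266.9 219.2] [16, 5, 13, 13, 132] [0.559  0.1673 0.0345]
top 65 [306.8 220.9] [56, 7, 13, 13, 128] [0.5514 0.0584 0.0345]
top 65 [347.3 222.8] [96, 9, 13, 13, 114] [ 0.5435 -0.0514  0.0345]
top 65 [304.7 248.5] [38, 35, 46, 13, 462] [0.477  0.0659 0.0345]
top 75 [309.7 209.2] [45, 0, 38, 4, 126] [0.5831 0.0496 0.0345]
top 75 [348.9 210.2] [84, 0, 41, 6, 189] [ 0.5774 -0.0567  0.0345]
top 75 [266.8 219.2] [16, 5, 13, 13, 135] [0.5591 0.1674 0.0345]
top 75 [306.9 221.1] [56, 7, 13, 13, 135] [0.5509 0.0581 0.0345]
top 75 [347.2 223.1] [96, 9, 13, 13, 133] [ 0.5427 -0.0512  0.0345]
top 75 [305.6 248.8] [38, 35, 46, 13, 512] [0.4761 0.0633 0.0345]
top 85 [270.6 208.4] [2, 0, 41, 3, 64] [0.5884 0.1566 0.0345]
top 85 [309.7 209.3] [44, 0, 39, 4, 133] [0.583  0.0496 0.0345]
top 85 [348.8 210.3] [84, 0, 41, 6, 202] [ 0.5773 -0.0567  0.0345]
top 85 [267.4 219.7] [16, 5, 14, 15, 168] [0.5576 0.1657 0.0345]
top 85 [307.2 221.3] [56, 7, 15, 14, 144] [0.5504 0.
[... 780 characters left out ...]
 21, 43, 598] [0.4773 0.0735 0.0345]
side 75 [327.2 219.5] [0, 31, 8, 24, 101] [0.5837 0.0545 0.0345]
side 75 [342.6 223.8] [9, 37, 18, 14, 187] [0.5508 0.0636 0.0345]
side 75 [332.7 260.1] [0, 72, 17, 17, 229] [0.5584 0.1715 0.0345]
side 85 [332.9 183.9] [0, 1, 17, 6, 71] [ 0.5878 -0.0798  0.0345]
side 85 [332.9 199.5] [0, 8, 16, 23, 152] [ 0.5804 -0.018   0.0345]
side 85 [350.9 194.2] [18, 9, 16, 11, 146] [ 0.5428 -0.0448  0.0345]
side 85 [378.6 230.4] [43, 29, 21, 43, 614] [0.4774 0.0733 0.0345]
side 85 [327.3 219.8] [0, 31, 8, 25, 108] [0.5835 0.0556 0.0345]
side 85 [342.7 223.7] [9, 37, 18, 14, 193] [0.5508 0.0634 0.0345]
side 85 [332.7 260.1] [0, 72, 17, 17, 234] [0.5584 0.1716 0.0345]
```

View pics/c.png

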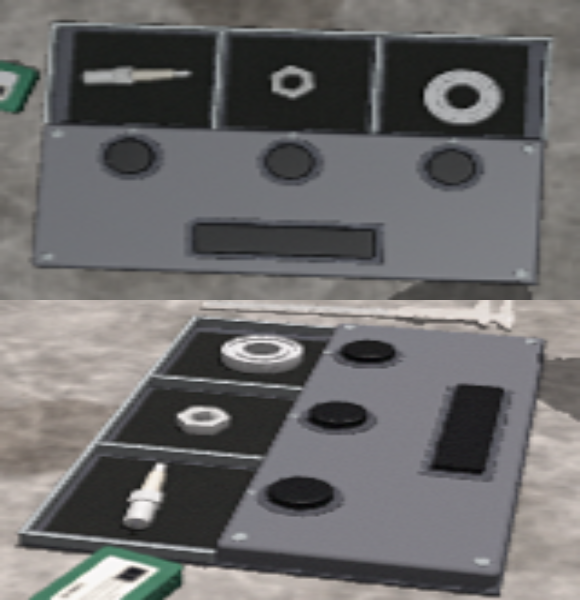

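Allowing for the key side walls in the side view, the right key is at about (0.543, -0.050), the bar at (0.477, 0.064), and the console yaw is about -4°. The fit is consistent (109 mm key pitch). I'll approach with the fingers closed.

{"op": "move_arm", "data": {"moves": [0.2,-0.58,-0.96,0,0,0,0,0.2,-0.58,-0.96,0,0,0,0,0.2,-0.58,-0.96,0,0,0,0,0.2,-0.58,-0.96,0,0,0,0,0.2,-0.58,-0.96,0,0,0,0,0.2,-0.58,-0.96,0,0,0,0,0.2,-0.58,-0.96,0,0,0,0,0.2,-0.58,-0.96,0,0,0,0,0.2,-0.58,-0.96,0,0,0,0,0.2,-0.58,-0.96,0,0,0,0,0.2,-0.58,-0.96,0,0,0,0,0.2,-0.58,-0.96,0,0,0,0,0.2,-0.58,-0.96,0,0,0,0,0.2,-0.58,-0.96,0,0,0,0,0.2,-0.58,-0.96,0,0,0,0,0.2,-0.58,-0.96,0,0,0,0,0.2,-0.58,-0.96,0,0,0,0,0.2,-0.58,-0.96,0,0,0,0,0.2,-0.58,-0.96,0,0,0,0,0.2,-0.58,-0.96,0,0,0,0], "newtons": 20}}

```text
t: 1.77
tcp_pos: [0.544, -0.0481, 0.1306]
ee_rot: [[-0.001, 0.395, -0.919], [0.0, -0.919, -0.395], [-1.0, -0.0, 0.001]]
force: [-0.5, -0.5, -0.6]
gripper_width: -0.0001
```

{"op": "move_arm", "data": {"moves": [0.3,0,0,0.92,0,0,0,0.3,0,0,0.92,0,0,0,0.3,0,0,0.92,0,0,0,0.3,0,0,0.92,0,0,0,0.2,0,0,0.92,0,0,0,0,0,0,0,0,0,0,0,0,0,0,0,0,0]}}

```text
t: 2.35
tcp_pos: [0.5432, -0.0493, 0.0958]
ee_rot: [[-0.001, -0.073, -0.997], [0.0, -0.997, 0.073], [-1.0, -0.0, 0.001]]
force: [-0.4, 0.2, 0.4]
gripper_width: -0.0003
```

```bash
python3 - <<'E'
from h import *
s=arm.sense();R=s["ee_rot"];p=s["tcp_pos"];print(s["t"],p.round(4),R.round(3).tolist(),s["gripper_width"],s["force"].round(2))
for t in((.543,-.05,.0485),(.477,.064,.0485)): print((R.T@(np.array(t)-p)/.025).round(3))
T=arm.camera("top")[:,:,::-1];S=arm.camera("side")[:,:,::-1]
cv2.imwrite("pics/d.png",np.vstack([cv2.resize(T[150:270,235:395],(640,300)),cv2.resize(S[100:280,250:430],(640,300))]))
# wrist cam: project
P=arm.camera_params("wrist");cv2.imwrite("pics/w.png",arm.camera("wrist")[:,:,::-1])
E
```

```text
2.35 [ 0.5432 -0.0493  0.0958] [[-0.001, -0.073, -0.997], [0.0, -0.997, 0.073], [-1.0, -0.0, 0.001]] -0.00030870954974087126 [-0.44  0.16  0.41]
[1.893 0.029 0.002]
[ 1.898 -4.325  2.969]
```

View pics/d.png

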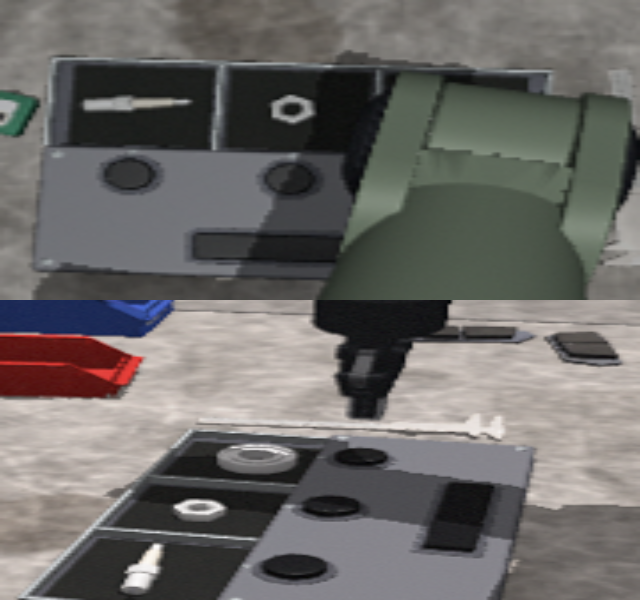

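View pics/w.png

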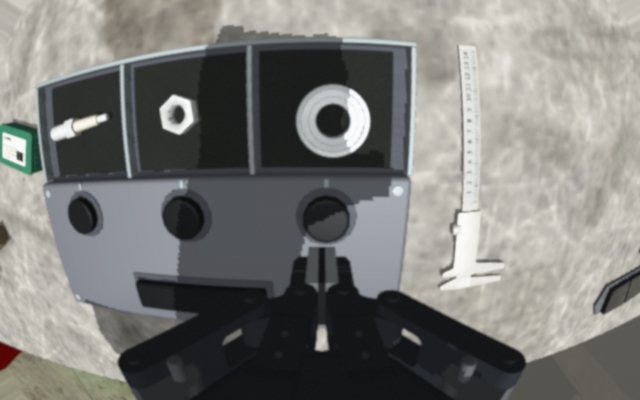

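The wrist view confirms the bearing is in the right bay at (333,121) and its key is at (326,219), lined up with the closed fingers. I'll check those points with fisheye rays.

```bash
python3 - <<'E'
from h import *
P=arm.camera_params("wrist");K=P["camera_matrix"];T=P["T_tool_cam"];s=arm.sense()
for uv,z in(((326,219),.0365),((184,218),.0365),((333,121),.021)):
    v=(np.array(uv)-K[:2,2])/K[0,0];r=np.hypot(*v)
    d=s["ee_rot"]@T[:3,:3]@np.array([*(v/r*np.sin(r)),np.cos(r)]);c=s["tcp_pos"]+s["ee_rot"]@T[:3,3]
    print((c+d*(z-c[2])/d[2]).round(4))
E
```

```text
[ 0.5457 -0.0525  0.0365]
[0.5536 0.0535 0.0365]
[ 0.6121 -0.0623  0.021 ]
```

{"op": "move_arm", "data": {"moves": [0.7,0.08,-0.04,0,0,0,0,0.7,0,0,0,0,0,0,0.5,0,0,0,0,0,0,0.3,0,0,0,0,0,0,0.08,0,0,0,0,0,0,0.08,0,0,0,0,0,0,0.06,0,0,0,0,0,0,0,0,0,0,0,0,0]}}

```text
t: 3.17
tcp_pos: [0.5451, -0.0516, 0.0364]
ee_rot: [[0.001, -0.076, -0.997], [-0.0, -0.997, 0.076], [-1.0, 0.0, -0.001]]
force: [-0.0, 0.6, 1.6]
gripper_width: 0.0
```

{"op": "move_arm", "data": {"moves": [0.08,0,0,0,0,0,0,0.08,0,0,0,0,0,0,0.08,0,0,0,0,0,0,0.04,0,0,0,0,0,0,0,0,0,0,0,0,0]}}

```text
t: 3.58
tcp_pos: [0.5452, -0.0516, 0.0291]
ee_rot: [[0.001, -0.076, -0.997], [-0.0, -0.997, 0.076], [-1.0, 0.0, -0.001]]
force: [0.9, -0.0, 5.1]
gripper_width: -0.0001
```

{"op": "move_arm", "data": {"moves": [0.03,0,0,0,0,0,0,0,0,0,0,0,0,0,0,0,0,0,0,0,0,0,0,0,0,0,0,0]}}

```text
t: 3.92
tcp_pos: [0.5452, -0.0516, 0.0286]
ee_rot: [[0.001, -0.076, -0.997], [-0.0, -0.997, 0.076], [-1.0, 0.0, -0.001]]
force: [0.5, -0.2, 6.1]
gripper_width: 0.0002
```

Bottomed (z 0.0286, about 6 N) and held. Now release and go to the bar.

{"op": "move_arm", "data": {"moves": [-0.2,0,0,0,0,0,0,-0.4,0,0,0,0,0,0,-0.5,0,0,0,0,0,0,-0.5,0,0,0,0,0,0,0,-0.73,0.5,0,0,0,0,0,-0.73,0.5,0,0,0,0,0,-0.73,0.5,0,0,0,0,0,-0.73,0.5,0,0,0,0,0,-0.73,0.5,0,0,0,0,0,-0.72,0.52,0,0,0,0,0,0,0,0,0,0,0,0,0,0,0,0,0,0]}}

```text
t: 4.92
tcp_pos: [0.476, 0.0495, 0.0684]
ee_rot: [[0.0, -0.057, -0.998], [0.011, -0.998, 0.057], [-1.0, -0.011, 0.001]]
force: [0.1, -0.6, 1.0]
gripper_width: 0.0001
```

```bash
python3 - <<'E'
from h import *
s=arm.sense();print(s["t"],s["tcp_pos"].round(4),s["force"].round(2))
cv2.imwrite("pics/w2.png",arm.camera("wrist")[:,:,::-1])
E
```

```text
4.9167 [0.476  0.0495 0.0684] [ 0.08 -0.62  0.98]
```

View pics/w2.png

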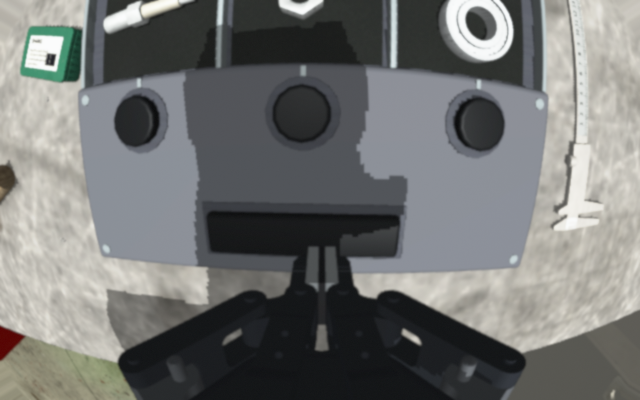

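All three keys are up and the parts are undisturbed. The row fell short: the fingers are about 14 mm right of the bar centre, so I'll shift and descend.

{"op": "move_arm", "data": {"moves": [0.2,-0.28,-0.02,0,0,0,0,0.4,-0.27,-0.02,0,0,0,0,0.35,0,0,0,0,0,0,0.15,0,0,0,0,0,0,0.08,0,0,0,0,0,0,0.06,0,0,0,0,0,0,0,0,0,0,0,0,0]}}

```text
t: 5.55
tcp_pos: [0.4775, 0.0559, 0.0368]
ee_rot: [[-0.0, -0.048, -0.999], [0.017, -0.999, 0.048], [-1.0, -0.017, 0.001]]
force: [0.1, 0.1, 0.5]
gripper_width: -0.0
```

{"op": "move_arm", "data": {"moves": [0.08,0,0,0,0,0,0,0.08,0,0,0,0,0,0,0.08,0,0,0,0,0,0,0.06,0,0,0,0,0,0,0.03,0,0,0,0,0,0,0,0,0,0,0,0,0]}}

```text
t: 6.05
tcp_pos: [0.4781, 0.056, 0.0291]
ee_rot: [[0.001, -0.047, -0.999], [0.017, -0.999, 0.047], [-1.0, -0.017, -0.0]]
force: [-0.8, -1.1, 5.0]
gripper_width: -0.0001
```

```bash
python3 - <<'E'
from h import *
s=arm.sense();print(s["t"],s["tcp_pos"].round(4),s["force"].round(2),s["joint_pos"].round(3))
E
```

```text
6.05 [0.4781 0.056  0.0291] [-0.85 -1.13  4.98] [-0.048  0.447 -0.622  0.501  0.017  3.141]
```

Joint 6 is at its range end, which explains the shortfall; straight vertical motion is unaffected. I'll push the last bit, hold, then lift.

{"op": "move_arm", "data": {"moves": [0.04,0,0,0,0,0,0,0,0,0,0,0,0,0,0,0,0,0,0,0,0,0,0,0,0,0,0,0]}}

```text
t: 6.38
tcp_pos: [0.4781, 0.056, 0.0285]
ee_rot: [[0.001, -0.047, -0.999], [0.017, -0.999, 0.047], [-1.0, -0.017, -0.001]]
force: [-1.6, -1.2, 7.9]
gripper_width: -0.0001
```

{"op": "move_arm", "data": {"moves": [-0.2,0,0,0,0,0,0,-0.4,0,0,0,0,0,0,-0.6,0,0,-0.5,0,0,0,-0.8,0,0,-0.5,0,0,0,-0.8,0,0,-0.5,0,0,0,-0.8,0,0,0,0,0,0,-0.8,0,0,0,0,0,0,-0.6,0,0,0,0,0,0,0,0,0,0,0,0,0,0,0,0,0,0,0,0]}}

```text
t: 7.22
tcp_pos: [0.4785, 0.0542, 0.1539]
ee_rot: [[0.003, 0.11, -0.994], [0.017, -0.994, -0.11], [-1.0, -0.017, -0.005]]
force: [0.4, -0.7, -0.4]
gripper_width: -0.0003
```

```bash
python3 - <<'E'
from h import *
s=arm.sense();print(s["t"],s["tcp_pos"].round(4),s["force"].round(2),s["joint_pos"].round(3),np.abs(s["qd"]).max())
cv2.imwrite("pics/w3.png",arm.camera("wrist")[:,:,::-1])
E
```

```text
7.2167 [0.4785 0.0542 0.1539] [ 0.42 -0.72 -0.38] [-0.052  0.27  -0.488  0.811  0.017  2.98 ] 0.03403249639546764
```

View pics/w3.png

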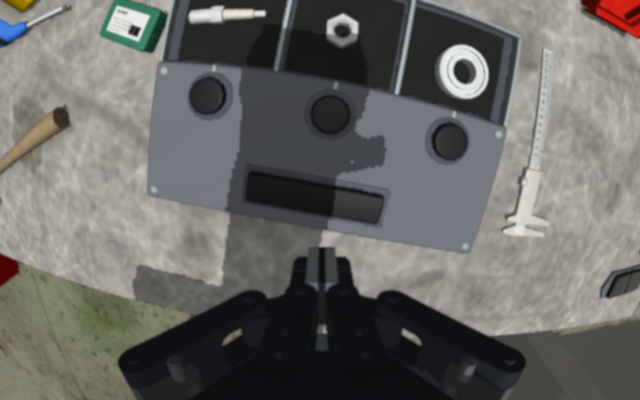

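All keys are up, everything lies where it was, and the arm is clear. Handing in.

```bash
python3 -c "
from workcell import arm
print(arm.close_job())"
```

```text
the job is handed in; nothing more can be done
None
```

The bearing was in the right bay, so I pressed the right round key, let it up, then pressed the bar key, let it up and withdrew. The job was handed in at about 7.3 s; no verdict was reported.

- **Round key:** pressed to the bottom (z 0.0286, about 6 N), held for more than 0.2 s, then released.
- **Bar key:** pressed to the bottom (z 0.0285, about 8 N), held for more than 0.2 s, then released.
- **Final check:** the last wrist picture showed all keys up and the bearing, nut, plug, tin and caliper apparently unmoved. The tool was about 0.12 m above the keys, with force readings near zero.

**Disagreements:**
- The side and top views differed by about 6 mm on the key's y position. I put this down to the key's side wall showing in the side view, and the wrist camera agreed with the top view.
- On the way to the bar, joint 6 reached its range end as read out (3.141, limit 3.14). This left the tool turned and tilted by a degree or so and about 8 mm off the bar's centre, still well on the 124 mm bar. I turned joint 6 back to 2.98 on withdrawing.

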